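Turn the gift-shop carousel so the snow globe is at the front

TASK

Turn the display turntable on the shop counter by pushing one of the tabs on its rim with a fingertip, until the snow globe stands at the front, centred behind the price ticket. Do not touch or lift the figurines, and keep all of them standing on the turntable; leave the boxed figure and the tin on the counter alone. Then leave the turntable at rest and move clear of it.

Things in the scene. Friction and masses are not known exactly. Their poses are not given: they have to be found in the camera images.
- stand: Fixed foot of the turntable: round dark wooden disc, 320 mm across and 12 mm thick, lying on the counter. Origin: centre of its underside, on the turntable's vertical axis. Its x axis points level from the axis through the middle of the price ticket, which is the front; z is up. A steel hub 60 mm across rises to 49 mm height under the plate.
- ticket (a point): Middle of the blank white price ticket, 60 mm wide, sloping on a low steel holder near the edge of the foot, 147 mm from the turntable's axis. It is fixed and marks the front. No part of it rises above 32 mm over the counter, so it passes below the plate and its tabs.
- plate (a joint): Angle (rad) of the turning plate, growing counter-clockwise seen from above; it turns both ways past full turns and, with slight friction (0.07 N m), stops within a few degrees when no longer pushed. Plate: light wooden disc 224 mm across, underside 50 mm and top 64 mm above the counter. At value 0 one tab (the listed point tab) points along the stand's x axis.
- tab (a point): Middle of the outer end of one of six equal wooden tabs that stick straight out of the plate's rim, 60 degrees apart, to 145 mm from the axis; each is 12 mm wide, 50 to 64 mm above the counter, and turns with the plate. A closed fingertip let down between two tabs, outside the disc, to 38 to 45 mm above the counter can push a tab round the axis either way.
- globe: Snow globe standing loose on the plate, to be brought to the front: a clear ball 41 mm across on a round dark wooden foot 44 mm across, 52 mm tall in all, with a tiny white tree inside. Origin: centre of its underside (64 mm above the counter); it stands about 40 to 65 mm from the turntable's axis. About 0.1 kg.
- tree: Figurine of a green fir tree with three tiers, 42 mm across and 52 mm tall, on a round wooden foot, standing loose on the plate. Origin: centre of its underside. Not to be touched.
- snowman: White ceramic snowman with a black top hat, 42 mm across and 52 mm tall, standing loose on the plate. Origin: centre of its underside. Not to be touched.
- figure_box: White cardboard box with a dark window and a toy figure inside, 70 x 85 x 115 mm (x, y, z), loose on the counter to the robot's left of the turntable. Origin: centre of its underside. Leave alone.
- tin: Round gift tin, 72 mm across and 85 mm tall, loose on the counter to the robot's right of the turntable. Origin: centre of its underside. Leave alone.
Not all that is in view belongs to the job. Leave any orange, purple or yellow look-alike of the globe alone.

How it is judged:
At the end, for the whole second after the job is handed in: Snow globe on the ticket side of the axis, its centre within 11 mm of the line from axis to ticket middle; plate at rest; all three figurines upright (0.15 rad) on the plate within 95 mm of the axis; boxed figure and tin moved less than 15 mm (x of globe in the frame of stand above 0.03 m and y of globe in the frame of stand between -0.011 and 0.011 m and velocity of joint plate between -0.05 and 0.05 rad/s and angle between each of globe, tree, snowman's own z axis and vertical below 0.15 rad and horizontal distance between each of globe, tree, snowman and stand below 0.095 m and height (world z) of globe between 0.058 and 0.07 m and height (world z) of tree between 0.058 and 0.07 m and height (world z) of snowman between 0.058 and 0.07 m and distance of each of figure_box, tin from where it was at the start of the episode below 0.015 m); the robot touches nothing.
It fails at once if the robot touches a figurine standing on the turntable (contact force between any of the fingers, the arm and globe above 0.5 N or contact force between any of the fingers, the arm and tree above 0.5 N or contact force between any of the fingers, the arm and snowman above 0.5 N).
It fails at once if a figurine is lifted off the turntable, falls over or falls off (height (world z) of any of globe, tree, snowman above 0.076 m or height (world z) of any of globe, tree, snowman below 0.052 m or angle between any of globe, tree, snowman's own z axis and vertical above 0.5 rad).
It fails at once if the boxed figure or the tin on the counter is displaced (distance of any of figure_box, tin from where it was at the start of the episode above 0.02 m).
It also fails if it takes over 54 s, if anything falls off the work surface, if the arm or the gripper's body presses on something with over 40 N, if the wrist force passes 120 N, or if a joint passes its speed limit or range.

ROBOT

A 6-joint arm with a two-finger parallel gripper is mounted at the origin on the work surface. World frame = base frame: x ahead of the robot, y to its left, z up, the work surface at z = 0. Lengths are in m, angles in rad, forces in N, time in s.
With the tool pointing down it reaches from about 0.3 to 0.75 m from the base axis. Payload 8.5 kg.
Tool frame: the origin (TCP) lies at the very end of the fingers, on their centre line; the grasp point (between the pads) lies 19 mm behind it; z points along the fingers, x is the direction in which the jaws open and shut, and the axes are right-handed (so a half turn about z gives the same grasp; the last joint's range is limited). The gripper opens to 88 mm and grips with 3 to 60 N. Pads are 18 mm wide; open, the fingers measure 123 mm over their backs; the gripper's body (75 mm by 187 mm) begins 45 mm behind the grasp point.
Start: joints at [-1.471, 0.381, 1.297, -0, 1.464, -0.215], TCP at [0.17, -0.523, 0.239] pointing down, gripper open.
Joint ranges: [-3.11, 3.11], [-0.89, 2.33], [0.22, 2.48], [-1.42, 4.56], [0.17, 2.85], [-2.88, 2.88]. Speed limits (rad/s): [2.39, 2.39, 3.14, 3.14, 3.14, 3.14].

INTERFACE

Orientations are given as [roll, pitch, yaw] about the fixed x, y, z axes, in that order (R = Rz(yaw) Ry(pitch) Rx(roll)).
In Python, from plant import get_obs, optics, close_job gives the robot as it stands.
- The arm moves only by the shell command python3 -m inch 'ROWS' [OPENING]. ROWS is a JSON object of lists of equal length, an entry for each row: "travel": the shift along the tool's x, y, z in cm, a list of three; "twist": the turn about the tool's z in degrees. In form: {"travel": [[x, y, z], ...], "twist": [twist, ...]}. A call has 1 to 8 rows; each row is the pose to reach, as a shift and turn from the pose commanded when the call began, along the tool's axes at that moment; what a row does not reach only later rows make up. A row lasts 1/10 s, in which the tool goes at most 50 mm and 8.59 degrees, less where a joint would pass 70% of its speed; a pose out of reach is approached as far as the arm can. A call with a gripper value outside its range is refused whole. OPENING is the opening, from -1 (shut) to 1 (fully open), so that 0 is half open, set as the call begins (- or left out, the last holds). The fingers move at their own pace and stop on an object; the grip force is fixed at half the most. Time passes only in rows, so rows that repeat a pose let the fingers close. It gives the time, the measured TCP pose, the force and the opening at its end, in the units of the state.
- get_obs(): the state, without advancing time (a new reading comes with each control period).
- optics.read_camera(name): name is "scene" or "top"; returns the picture (384x512x3 uint8, red, green, blue); there is no depth.
- optics.camera_info(name): a dict with "camera_matrix" (3x3 intrinsics, pixels), "extrinsics" (4x4, takes a point from camera to world coordinates). Camera axes: x right, y down, z forward; pixel columns grow to the right and rows downward; lengths in m; the calibration is good to about 2 mm. A picture is of the moment at which its call begins. camera_info takes no time and is no camera call.
- close_job(): hands the job in, once; it reports no verdict.
The state is a dict: "time_s": time; "joint_positions": joint angles; "dq": joint speeds; "joint_torque": joint torques, N m; "ee_pos": TCP position; "tcp_rot": TCP orientation; "wrist_force": force on the tool from outside, world axes, zero at the start; "wrist_torque": the same for the moment, N m; "width": finger opening in m.
Only numpy, scipy, OpenCV 4.12 (cv2) and the standard library are available. Lean on these libraries where they do the work, as an engineer would, in place of code of your own. Each camera call takes 0.05 s, during which the arm holds its last target. There are 200 camera calls.

## Working session

There is one attempt and no reset: what is moved stays moved. The work goes in short steps, Python scripts to look and compute and a shell command to move; the robot and the scene stay as the last step left them, time stands still between calls to the robot, and variables do not carry over. Pictures are saved under pics/ and viewed, about 8 in all and at most 12, crops included, and the job is handed in when it is done.

```bash
mkdir -p pics; ls
python3 - <<'E'
from plant import get_obs, optics
import cv2
for n in("scene","top"):
    im=optics.read_camera(n); cv2.imwrite(f"pics/{n}0.png",im[:,:,::-1])
    i=optics.camera_info(n); print(n,i["camera_matrix"],i["extrinsics"])
o=get_obs();print(o["time_s"],o["ee_pos"],o["tcp_rot"],o["width"])
E
```

```text
pics
scene [[367.11476495   0.         255.79467289]
 [  0.         367.11476495 190.39893808]
 [  0.           0.           1.        ]] [[-0.33192625  0.77142324 -0.54289147  1.1213464 ]
 [ 0.94323837  0.26456812 -0.20076126  0.20007818]
 [-0.01124013 -0.578714   -0.8154531   0.87127608]
 [ 0.          0.          0.          1.        ]]
top [[386.89029287   0.         247.85727495]
 [  0.         386.89029287 193.7872234 ]
 [  0.           0.           1.        ]] [[-0.02084388 -0.99496131  0.09806896  0.45585172]
 [-0.99960492  0.01888972 -0.02081297  0.01983202]
 [ 0.0188556  -0.09846404 -0.99496196  1.19123573]
 [ 0.          0.          0.          1.        ]]
0.1 [ 0.17027015 -0.52271473  0.23822016] [-3.14132314e+00  1.24425095e-03 -1.25594898e+00] 0.0880294450736886
```

View pics/top0.png

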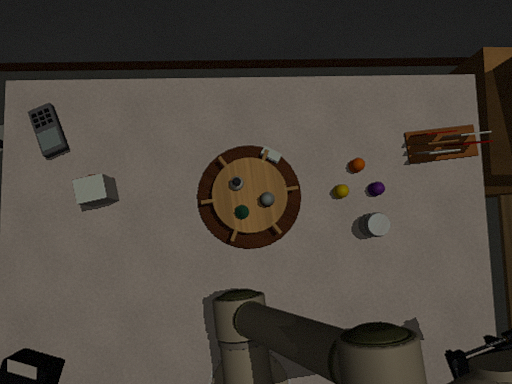

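View pics/scene0.png

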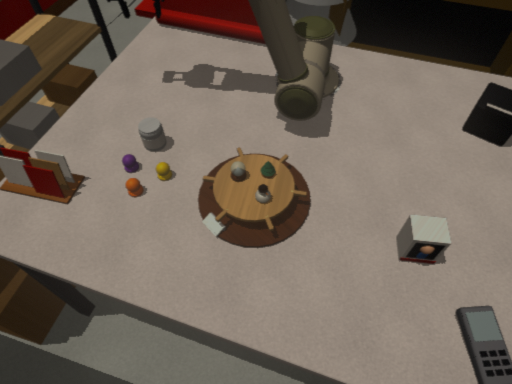

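The top view shows the turntable at about (249,196) and the ticket at (272,156). Globe candidates: the grey ball at (267,200), the snowman with a dark hat at (236,183), and the orange (357,164), yellow (341,190) and purple (376,188) look-alikes. I choose (267,200), and check it in a crop.

```bash
cat > h.py <<'E'
import numpy as np, cv2
from plant import get_obs, optics
def ray(n,uv,z):
    i=optics.camera_info(n);K=np.array(i["camera_matrix"]);E=np.array(i["extrinsics"])
    d=E[:3,:3]@np.linalg.solve(K,[uv[0],uv[1],1]);o=E[:3,3]
    return (o+d*(z-o[2])/d[2])[:2]
def proj(n,p):
    i=optics.camera_info(n);K=np.array(i["camera_matrix"]);E=np.array(i["extrinsics"])
    q=K@(E[:3,:3].T@(np.array(p)-E[:3,3]));return q[:2]/q[2]
E
python3 - <<'E'
from h import *
t=cv2.imread("pics/top0.png");s=cv2.imread("pics/scene0.png")
a=cv2.resize(t[140:255,190:310],None,fx=3.3,fy=4*3.3/4,interpolation=3)
b=cv2.resize(s[140:255,195:315],None,fx=3.3,fy=3.3,interpolation=3)
cv2.imwrite("pics/crop0.png",cv2.convertScaleAbs(np.hstack([a,b]),alpha=1.6))
h=cv2.cvtColor(t,cv2.COLOR_BGR2HSV)
for p in [(200,196),(215,225),(249,215),(267,200),(272,156),(320,215),(205,202)]: print(p,h[p[1],p[0]])
E
```

```text
(200, 196) [ 10 231  42]
(215, 225) [ 14 248  36]
(249, 215) [ 17 153 115]
(267, 200) [53 29 80]
(272, 156) [ 39  21 119]
(320, 215) [ 16  41 107]
(205, 202) [ 18 151  98]
```

View pics/crop0.png

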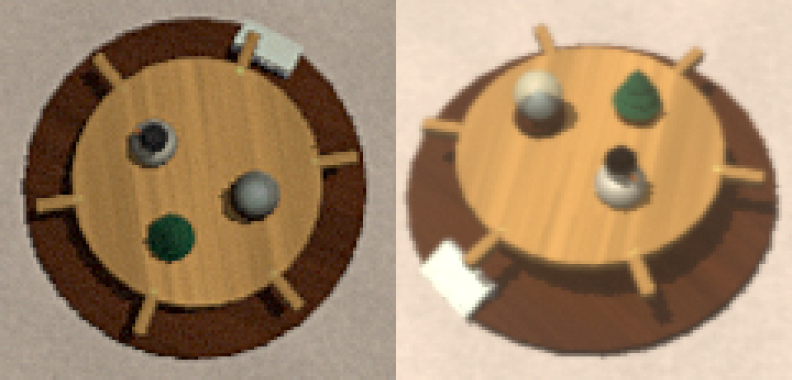

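The crop confirms it: a clear ball on a dark foot at top (267,199), scene (237,172), with the hatted snowman and the green tree separate. One tab lies just over the ticket.

```bash
cat >> h.py <<'E'
from scipy.optimize import least_squares
def circ(P):
    return least_squares(lambda q:np.hypot(P[:,0]-q[0],P[:,1]-q[1])-q[2],[*P.mean(0),.12],loss='soft_l1',f_scale=.002).x
def measure(im,c0=(249,196)):
    "top picture (BGR): foot circle, disc circle, tab ends, globe px"
    h=cv2.cvtColor(im,cv2.COLOR_BGR2HSV).astype(int);H,S,V=h[...,0],h[...,1],h[...,2]
    yy,xx=np.mgrid[:384,:512];near=np.hypot(xx-c0[0],yy-c0[1])<62
    wood=((S>110)&(V>68)&(H<25)&near).astype(np.uint8)
    cs=max(cv2.findContours(wood,0,1)[0],key=cv2.contourArea)[:,0]
    P=np.array([ray("top",p,.064) for p in cs])
    return near,h,wood,P
E
python3 - <<'E'
from h import *
t=cv2.imread("pics/top0.png");s=cv2.imread("pics/scene0.png")
near,h,wood,P=measure(t)
foot=((h[...,1]>110)&near).astype(np.uint8)
c=max(cv2.findContours(foot,0,1)[0],key=cv2.contourArea)
c=cv2.convexHull(c)[:,0]
F=circ(np.array([ray("top",p,.012) for p in c]));print("foot",F)
# disc rim
r=np.hypot(*(P-F[:2]).T);D=circ(P[(r<.12)&(r>.10)]);print("disc",D)
C=(F[:2]+D[:2])/2;print("C",C)
# tabs: angles of wood points past 122mm
a=np.mgrid[0:360:.5];tabs=[]
ys,xs=np.nonzero(wood);Q=np.array([ray("top",p,.064) for p in zip(xs,ys)])-C
rr=np.hypot(*Q.T);an=np.degrees(np.arctan2(Q[:,1],Q[:,0]));m=(rr>.12)&(rr<.15)
z=np.exp(6j*np.radians(an[m])).mean();print("tab phase mod60",np.degrees(np.angle(z))/6,abs(z))
print(np.bincount(((an[m]+360)%360//10).astype(int),minlength=36))
def blob(im,roi,f,n):
    h=cv2.cvtColor(im,cv2.COLOR_BGR2HSV).astype(int);m=np.zeros(h.shape[:2],np.uint8);x0,y0,x1,y1=roi
    m[y0:y1,x0:x1]=f(h)[y0:y1,x0:x1];k,l,st,ce=cv2.connectedComponentsWithStats(m)
    i=1+np.argmax(st[1:,4]);print(n,st[i],ce[i]);return l==i,ce[i]
ms,cs=blob(s,(198,208,230,240),lambda h:(h[...,1]<80)&(h[...,2]>130),"tick scene")
mt,ct=blob(t,(258,144,286,166),lambda h:(h[...,1]<70)&(h[...,2]>95),"tick top")
for z in(.02,.024,.028):
  for n,cc in(("scene",cs),("top",ct)):
    q=ray(n,cc,z)-C;print(z,n,ray(n,cc,z),np.hypot(*q),np.degrees(np.arctan2(q[1],q[0])))
# ticket's box via minAreaRect
for n,m in(("scene",ms),("top",mt)):
    p=np.argwhere(m)[:,::-1].astype(np.float32);W=np.array([ray(n,q,.024) for q in p],np.float32);print(n,cv2.minAreaRect(W*1000))
    (x,y),_,_=cv2.minAreaRect(W*1000);print(np.degrees(np.arctan2(y/1e3-C[1],x/1e3-C[0])))
mg,cg=blob(t,(256,188,280,212),lambda h:(h[...,1]<90),"globe top")
for z in(.085,.095):
  q=ray("top",cg,z)-C;print("globe",ray("top",cg,z),np.hypot(*q),np.degrees(np.arctan2(q[1],q[0])))
for n,u in (("snow",(236.5,183)),("tree",(241.8,211.8))):
  q=ray("top",u,.1)-C;print(n,np.hypot(*q),np.degrees(np.arctan2(q[1],q[0])))
for n,u in (("tin",(376,223)),("box",(92,188))): print(n,ray("top",u,.085 if n=="tin" else .115))
E
```

```text
foot [ 0.5643509  -0.00748153  0.15757266]
disc [ 0.56536569 -0.00792801  0.10998397]
C [ 0.5648583  -0.00770477]Traceback (most recent call last):
  File "<stdin>", line 13, in <module>
  File "h.py", line 4, in ray
    i=optics.camera_info(n);K=np.array(i["camera_matrix"]);E=np.array(i["extrinsics"])
ValueError: time passes only in moves, steps and waits
```

```bash
python3 - <<'E'
s=open('h.py').read()
s=s.replace('def ray(','CI={n:optics.camera_info(n) for n in("scene","top")}\ndef ray(',1).replace('i=optics.camera_info(n)','i=CI[n]')
open('h.py','w').write(s)
E
python3 - <<'E'
from h import *
t=cv2.imread("pics/top0.png");s=cv2.imread("pics/scene0.png")
near,h,wood,P=measure(t)
C=np.array([.5649,-.0077])
ys,xs=np.nonzero(wood);Q=np.array([ray("top",p,.064) for p in zip(xs,ys)])-C
rr=np.hypot(*Q.T);an=np.degrees(np.arctan2(Q[:,1],Q[:,0]));m=(rr>.12)&(rr<.15)
z=np.exp(6j*np.radians(an[m])).mean();print("tab phase mod60",np.degrees(np.angle(z))/6,abs(z))
print(np.bincount(((an[m]+360)%360//10).astype(int),minlength=36))
def blob(im,roi,f,n):
    h=cv2.cvtColor(im,cv2.COLOR_BGR2HSV).astype(int);m=np.zeros(h.shape[:2],np.uint8);x0,y0,x1,y1=roi
    m[y0:y1,x0:x1]=f(h)[y0:y1,x0:x1];k,l,st,ce=cv2.connectedComponentsWithStats(m)
    i=1+np.argmax(st[1:,4]);print(n,st[i],ce[i]);return l==i,ce[i]
pol=lambda q:(np.round(q,4),round(np.hypot(*(q-C)),4),round(np.degrees(np.arctan2(*(q-C)[::-1])),1))
ms,cs=blob(s,(198,208,230,240),lambda h:(h[...,1]<45)&(h[...,2]>130),"tick scene")
mt,ct=blob(t,(258,144,286,166),lambda h:(h[...,1]<70)&(h[...,2]>95),"tick top")
for n,m,cc in(("scene",ms,cs),("top",mt,ct)):
    print(n,pol(ray(n,cc,.024)))
    p=np.argwhere(m)[:,::-1];W=np.array([ray(n,q,.024) for q in p],np.float32);R=cv2.minAreaRect(W*1000);print(R,pol(np.array(R[0])/1e3))
mg,cg=blob(t,(256,188,280,212),lambda h:(h[...,1]<90),"globe top")
for z_ in(.085,.095): print("globe",pol(ray("top",cg,z_)))
for n,u in (("snow",(236.5,183)),("tree",(241.8,211.8)),("tin",(376,223)),("box",(92,188))): print(n,pol(ray("top",u,.1)))
E
```

```text
tab phase mod60 -22.233285298608834 0.9904054379179753
[ 0  0  0 28  0  0  0  0  0 29  0  0  0  0  0 28  1  0  0  0  0 26  3  0
  0  0  0 26  2  0  0  0  0 24  0  0]
tick scene [198 213  25  27 478] [207.96025105 227.75313808]
tick top [258 144  28  17 311] [274.62057878 150.36334405]
scene (array([ 0.7125, -0.088 ]), np.float64(0.1681), np.float64(-28.5))
((704.6500244140625, -85.63304138183594), (84.84375, 63.345333099365234), 24.600738525390625) (array([ 0.7047, -0.0856]), np.float64(0.16), np.float64(-29.1))
top (array([ 0.7033, -0.0896]), np.float64(0.1608), np.float64(-30.6))
((698.3892211914062, -80.09784698486328), (83.15885925292969, 49.88615036010742), 89.05450439453125) (array([ 0.6984, -0.0801]), np.float64(0.1519), np.float64(-28.5))
globe top [261 192  14  14 155] [267.17419355 198.44516129]
globe (array([ 0.5504, -0.0585]), np.float64(0.0529), np.float64(-105.9))
globe (array([ 0.5495, -0.0578]), np.float64(0.0524), np.float64(-107.0))
snow (array([0.5948, 0.0286]), np.float64(0.0471), np.float64(50.5))
tree (array([0.5127, 0.0152]), np.float64(0.057), np.float64(156.4))
tin (array([ 0.4734, -0.3641]), np.float64(0.3679), np.float64(-104.4))
box (array([0.5881, 0.4358]), np.float64(0.4441), np.float64(87.0))
```

Run:
```python
from h import *
C=np.array([.5649,-.0077])
pol=lambda q:(np.round(q,4),round(np.hypot(*(q-C)),4),round(np.degrees(np.arctan2(*(q-C)[::-1])),1))
for n,(x0,y0,x1,y1) in (("scene",(198,208,230,240)),("top",(258,144,286,166))):
    im=cv2.imread(f"pics/{n}0.png");h=cv2.cvtColor(im,cv2.COLOR_BGR2HSV)
    print(h[(y0+y1)//2,x0:x1,1],h[(y0+y1)//2,x0:x1,2])
    m=np.zeros(h.shape[:2],np.uint8);m[y0:y1,x0:x1]=((h[...,1]<32)&(h[...,2]>95))[y0:y1,x0:x1]
    k,l,st,ce=cv2.connectedComponentsWithStats(m);i=1+np.argmax(st[1:,4]);print(n,st[i],ce[i])
    for z in (.02,.026):print(z,pol(ray(n,ce[i],z)))
    W=np.array([ray(n,q,.022) for q in np.argwhere(l==i)[:,::-1]],np.float32);R=cv2.minAreaRect(W*1000);print(R,pol(np.array(R[0])/1e3))
```

```text
[ 44  42  43  42  43  43  33  23  22  19  20  23  23  23  22  23  23  22
  20  22  20  21  34  42  52  90 112 112 120 109 112 117] [152 150 149 147 148 149 148 156 164 165 166 166 166 165 166 165 165 166
 165 166 162 132 105  92  79  71  59  50  49  49  48  50]
scene [202 213  23  23 249] [212.50200803 224.17670683]
0.02 (array([ 0.6966, -0.0822]), np.float64(0.1513), np.float64(-29.5))
0.026 (array([ 0.6996, -0.0802]), np.float64(0.153), np.float64(-28.3))
((696.0647583007812, -80.93260955810547), (63.374229431152344, 35.446598052978516), 62.79905319213867) (array([ 0.6961, -0.0809]), np.float64(0.1502), np.float64(-29.2))
[189 255  67   0  47 147 149 154 135  30  23  17  19  23  24  24  24  26
  26  23  24  21  23  27  43  42  43  42] [ 31  11  23  25  27  78  99 103  87 103 122 120 119 120 118 116 116 118
 117 120 116 119 120 112 107 108 107 108]
top [261 146  21  15 141] [272.07092199 153.19148936]
0.02 (array([ 0.6954, -0.0818]), np.float64(0.1501), np.float64(-29.6))
0.026 (array([ 0.6942, -0.0813]), np.float64(0.1488), np.float64(-29.6))
((696.1732788085938, -78.67253112792969), (59.3571891784668, 26.711952209472656), 58.81507110595703) (array([ 0.6962, -0.0787]), np.float64(0.1492), np.float64(-28.4))
```

Ticket direction is about -29° from the axis (both views agree), the globe is at -106.5°, r 53 mm, and the tabs are at -22°+60k. So the plate must turn about +77° (CCW). I'll push the tab at 218° with the closed fingertip let down at 188°, with the jaw axis tangential so that the gripper body stays outside the figurines.

```bash
cat >> h.py <<'E'
C=np.array([.5649,-.0077])
from scipy.spatial.transform import Rotation as Ro
def need(phi,r,z):
    o=get_obs();R=Ro.from_euler('xyz',o["tcp_rot"]).as_matrix();f=np.radians(phi)
    t=np.array([*(C+r*np.array([np.cos(f),np.sin(f)])),z])
    print("t",o["time_s"],"travel cm",np.round(R.T@(t-o["ee_pos"])*100,2),"twist",round(-((phi+90-np.degrees(o["tcp_rot"][2])+180)%360-180),1),"tilt",np.round(o["tcp_rot"][:2],3))
def at():
    o=get_obs();q=np.array(o["ee_pos"][:2])-C
    print("finger phi",np.degrees(np.arctan2(q[1],q[0]))%360,"r",np.hypot(*q),"z",o["ee_pos"][2],"yaw",np.degrees(o["tcp_rot"][2]),"F",np.round(o["wrist_force"],1),"w",o["width"])
E
python3 -c "from h import *;need(188,.131,.15)"
```

```text
t 0.1 travel cm [-39.02 -40.57   8.88] twist 10.0 tilt [-3.141e+00  1.000e-03]
```

```bash
python3 -m inch '{"travel":[[-3,-3,0],[-6,-6,0],[-9,-9.5,0],[-12,-12.5,0],[-15,-16,0],[-18,-19,0],[-21,-22,0],[-24,-25,0]],"twist":[1,2,4,5,6,8,9,10]}' -1; python3 -c "from h import *;need(188,.131,.15)"
```

```text
time_s: 0.9
ee_pos: [0.334, -0.2156, 0.2386]
tcp_rot: [3.141, 0.0, -1.432]
wrist_force: [0.0, 0.2, 0.6]
width: 0.0266
t 0.9 travel cm [-17.38 -12.65   8.87] twist -0.0 tilt [3.141 0.   ]
```

```bash
python3 -m inch '{"travel":[[-3,-2,1],[-6,-4,2],[-9,-6,3],[-11.5,-7.5,4],[-13.5,-9,5],[-14.5,-10,6],[-15,-10.5,6.5],[-15,-10.5,6.5]],"twist":[0,0,0,0,0,0,0,0]}'; python3 -c "from h import *;need(188,.131,.042);at()"
```

```text
time_s: 1.7
ee_pos: [0.4166, -0.0537, 0.1732]
tcp_rot: [3.14, 0.001, -1.429]
wrist_force: [-0.9, 1.0, 1.0]
width: 0.0002
t 1.7 travel cm [-2.48 -2.25 13.12] twist 0.1 tilt [3.14e+00 1.00e-03]
finger phi 197.24386707331996 r 0.1552690735631367 z 0.1732005267151962 yaw -81.90177417908677 F [-0.9  1.   1. ] w 0.0002329369359233353
```

```bash
python3 -m inch '{"travel":[[-1.2,-1.1,1],[-2.4,-2.2,3],[-2.5,-2.3,5],[-2.5,-2.3,7],[-2.5,-2.3,7],[-2.5,-2.3,7]],"twist":[0,0,0,0,0,0]}'
python3 - <<'E'
from h import *
need(188,.131,.042);at()
a=optics.read_camera("top")[...,::-1][130:270,180:320];b=optics.read_camera("scene")[...,::-1][120:260,190:330]
cv2.imwrite("pics/c1.png",cv2.convertScaleAbs(cv2.resize(np.hstack([a,b]),None,fx=2.8,fy=2.8,interpolation=3),alpha=1.6))
E
```

```text
time_s: 2.3
ee_pos: [0.4361, -0.0268, 0.1044]
tcp_rot: [-3.141, -0.0, -1.431]
wrist_force: [0.8, -0.3, 0.4]
width: 0.0003
t 2.3 travel cm [-0.1   0.08  6.24] twist -0.0 tilt [-3.141 -0.   ]
finger phi 188.45116278679242 r 0.13019537323808997 z 0.1044184733034929 yaw -82.01507502336611 F [ 0.8 -0.3  0.4] w 0.00033843284372297566
```

View pics/c1.png

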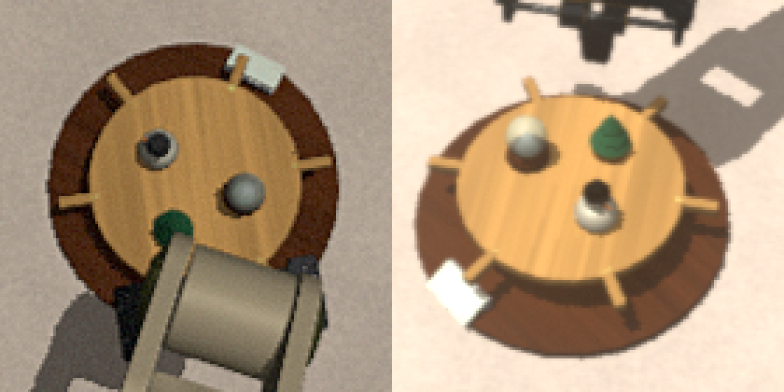

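The picture shows the finger over the gap between the tabs at 158° and 218°, the gripper body tangential, and all figurines clear. Lowering now.

```bash
python3 -m inch '{"travel":[[0,0.3,1.2],[0,0.3,2.5],[0,0.3,3.7],[0,0.3,5],[0,0.3,6],[0,0.3,6.2],[0,0.3,6.2]],"twist":[0,0,0,0,0,0,0]}'
python3 - <<'E'
from h import *
at()
for d in range(3,25,3):
    a=np.radians(d);print(d,np.round([13.3*np.sin(a),-13.3*(1-np.cos(a))],2))
E
```

```text
time_s: 3.1
ee_pos: [0.4332, -0.0267, 0.042]
tcp_rot: [-3.141, -0.0, -1.431]
wrist_force: [-0.3, -0.1, -0.2]
width: 0.0004
finger phi 188.22000587217852 r 0.1330879939945039 z 0.04202030819469604 yaw -81.96906134426784 F [-0.3 -0.1 -0.2] w 0.0003530814312849388
3 [ 0.7  -0.02]
6 [ 1.39 -0.07]
9 [ 2.08 -0.16]
12 [ 2.77 -0.29]
15 [ 3.44 -0.45]
18 [ 4.11 -0.65]
21 [ 4.77 -0.88]
24 [ 5.41 -1.15]
```

```bash
python3 -m inch '{"travel":[[0.7,-0.02,0],[1.39,-0.07,0],[2.08,-0.16,0],[2.77,-0.29,0],[3.44,-0.45,0],[4.11,-0.65,0],[4.77,-0.88,0],[5.41,-1.15,0]],"twist":[-3,-6,-9,-12,-15,-18,-21,-24]}'; python3 -c "from h import *;at()"; python3 -m inch '{"travel":[[0.7,-0.02,0],[1.39,-0.07,0],[2.08,-0.16,0],[2.77,-0.29,0],[3.44,-0.45,0],[4.11,-0.65,0],[4.77,-0.88,0],[5.41,-1.15,0]],"twist":[-3,-6,-9,-12,-15,-18,-21,-24]}'; python3 -c "
from h import *;at()
a=optics.read_camera('top')[...,::-1][130:270,180:320];b=optics.read_camera('scene')[...,::-1][120:260,190:330]
cv2.imwrite('pics/c2.png',cv2.convertScaleAbs(cv2.resize(np.hstack([a,b]),None,fx=2.8,fy=2.8,interpolation=3),alpha=1.6))"
```

```text
time_s: 3.9
ee_pos: [0.4522, -0.0789, 0.0425]
tcp_rot: [-3.141, -0.001, -1.01]
wrist_force: [-0.4, 0.4, -0.3]
width: 0.0002
finger phi 212.27483754479672 r 0.13327674399166603 z 0.04245772305284459 yaw -57.84018813488246 F [-0.4  0.4 -0.3] w 0.00023214087914401254
time_s: 4.7
ee_pos: [0.4907, -0.1186, 0.0425]
tcp_rot: [3.142, -0.001, -0.591]
wrist_force: [-1.2, -0.2, -0.6]
width: 0.0007
finger phi 236.21592178495104 r 0.13346244177255007 z 0.042500574531351726 yaw -33.84047476211261 F [-1.2 -0.2 -0.6] w 0.0006548988547433078
```

View pics/c2.png

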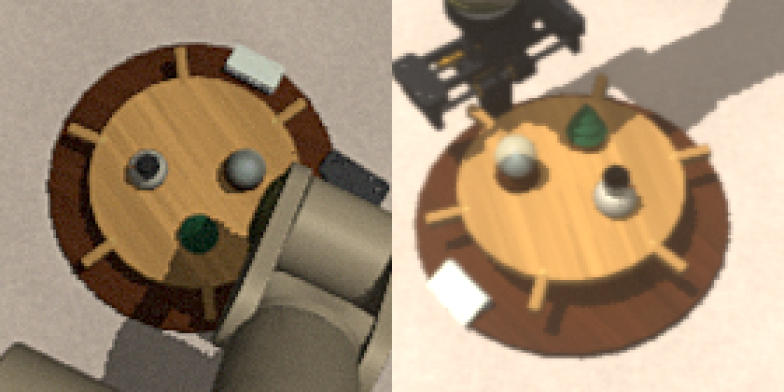

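The plate has turned with the finger and the figurines stand. The ticket is now unobstructed. Another 24°, then measure.

```bash
python3 -m inch '{"travel":[[0.7,-0.02,0],[1.39,-0.07,0],[2.08,-0.16,0],[2.77,-0.29,0],[3.44,-0.45,0],[4.11,-0.65,0],[4.77,-0.88,0],[5.41,-1.15,0]],"twist":[-3,-6,-9,-12,-15,-18,-21,-24]}'
cat >> h.py <<'E'
def look(tag,groi=None):
    at();im={n:optics.read_camera(n)[...,::-1].copy() for n in("scene","top")}
    pol=lambda q:(np.round(q,4),round(np.hypot(*(q-C)),4),round(np.degrees(np.arctan2(*(q-C)[::-1])),1))
    a=im["top"][130:270,180:320];b=im["scene"][120:260,190:330]
    cv2.imwrite(f"pics/{tag}.png",cv2.convertScaleAbs(cv2.resize(np.hstack([a,b]),None,fx=2.8,fy=2.8,interpolation=3),alpha=1.6))
    cv2.imwrite(f"pics/{tag}_t.png",im["top"]);cv2.imwrite(f"pics/{tag}_s.png",im["scene"])
    for n,(x0,y0,x1,y1) in (("scene",(198,208,230,240)),("top",(258,144,286,166))):
        h=cv2.cvtColor(im[n],cv2.COLOR_BGR2HSV);m=np.zeros(h.shape[:2],np.uint8);m[y0:y1,x0:x1]=((h[...,1]<32)&(h[...,2]>95))[y0:y1,x0:x1]
        k,l,st,ce=cv2.connectedComponentsWithStats(m);i=1+np.argmax(st[1:,4]);print("ticket",n,st[i],pol(ray(n,ce[i],.021)))
    near,h,wood,P=measure(im["top"]);ys,xs=np.nonzero(wood);Q=np.array([ray("top",p,.064) for p in zip(xs,ys)])-C
    rr=np.hypot(*Q.T);an=np.degrees(np.arctan2(Q[:,1],Q[:,0]));m=(rr>.12)&(rr<.15)
    print("tab phase",np.degrees(np.angle(np.exp(6j*np.radians(an[m])).mean()))/6,np.bincount(((an[m]+360)%360//20).astype(int),minlength=18))
    g=(np.hypot(*np.mgrid[-196:188,-249:263])<34)&(h[...,1]<90)
    k,l,st,ce=cv2.connectedComponentsWithStats(g.astype(np.uint8))
    for i in range(1,k):
        if st[i,4]>20: print("pale",st[i],pol(ray("top",ce[i],.09)))
E
python3 -c "from h import *;look('c3')"
```

```text
time_s: 5.6
ee_pos: [0.5417, -0.139, 0.0422]
tcp_rot: [3.141, -0.0, -0.173]
wrist_force: [-0.8, -0.4, -1.2]
width: 0.0003
finger phi 259.9675872599936 r 0.1333013677203219 z 0.042218808412939415 yaw -9.931242196628423 F [-0.8 -0.4 -1.2] w 0.00030492912775872873
ticket scene [203 214  21  22 248] (array([ 0.6979, -0.0803]), np.float64(0.1515), np.float64(-28.6))
ticket top [261 146  21  16 144] (array([ 0.6959, -0.0785]), np.float64(0.1489), np.float64(-28.4))
tab phase -29.73297296814142 [ 0 29  0  0 35  0  0 30  0  0  0  0  0  0  0  0 27  0]
pale [258 176  14  15 150] (array([ 0.5962, -0.051 ]), np.float64(0.0534), np.float64(-54.1))
pale [226 191  14  14 150] (array([0.5547, 0.0407]), np.float64(0.0495), np.float64(101.9))
pale [266 190  17  36 194] (array([ 0.5216, -0.083 ]), np.float64(0.0868), np.float64(-119.9))
```

View pics/c3.png

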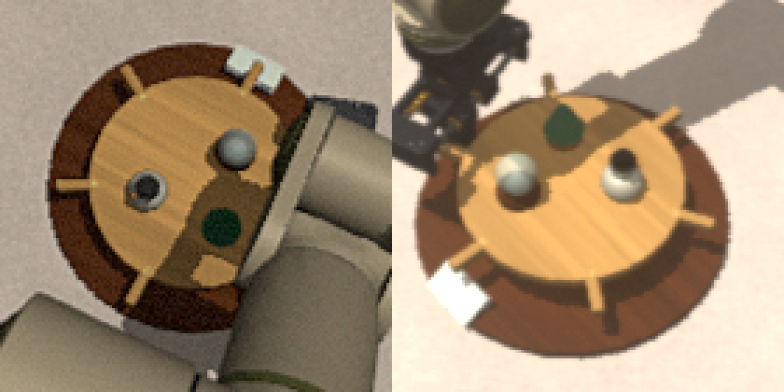

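Globe now at -54°, front at -28.6°. About 25° remain, so the next push tapers off to 24° in all to allow for coasting.

```bash
python3 -m inch '{"travel":[[0.93,-0.03,0],[1.85,-0.13,0],[2.77,-0.29,0],[3.44,-0.45,0],[4.11,-0.65,0],[4.66,-0.84,0],[5.1,-1.0,0],[5.41,-1.15,0]],"twist":[-4,-8,-12,-15,-18,-20.5,-22.5,-24]}'; python3 -c "from h import *;look('c4')"
```

```text
time_s: 6.5
ee_pos: [0.5968, -0.1368, 0.0419]
tcp_rot: [-3.141, 0.0, 0.244]
wrist_force: [-0.3, -0.2, -0.0]
width: 0.0005
finger phi 283.86390046408553 r 0.13297079594453204 z 0.041937345709521186 yaw 14.00523550462175 F [-0.3 -0.2 -0. ] w 0.0004538215289079774
ticket scene [202 215  22  21 261] (array([ 0.697 , -0.0804]), np.float64(0.1507), np.float64(-28.8))
ticket top [261 146  16  14 126] (array([ 0.698 , -0.0707]), np.float64(0.1473), np.float64(-25.3))
tab phase -5.878126592803457 [ 0  0 29  0  0 29  0  0  0  0  0  0  0  0  0  0  0 34]
pale [252 171  14  14 154] (array([ 0.6107, -0.0348]), np.float64(0.0532), np.float64(-30.6))
pale [262 176  21  52 569] (array([ 0.5389, -0.0754]), np.float64(0.0726), np.float64(-111.0))
pale [229 198  14  14 147] (array([0.5359, 0.033 ]), np.float64(0.0499), np.float64(125.5))
```

The globe is at -30.6° against a front of about -28.8°, under 2 mm off the line. Backing off the tab, then out, up and clear.

```bash
python3 -m inch '{"travel":[[-0.4,0,0],[-0.9,0.1,0],[-1.2,1,0],[-1.2,2.5,0],[-1.2,4,-1],[-1.2,4,-5],[-1.2,4,-9],[-1.2,4,-13]],"twist":[0,0,0,0,0,0,0,0]}'; python3 -m inch '{"travel":[[0,3,-3],[0,7,-5],[0,11,-6],[0,15,-6],[0,18,-6],[0,20,-6],[0,20,-6],[0,20,-6]],"twist":[0,0,0,0,0,0,0,0]}'; python3 -c "from h import *;look('c5')"
```

```text
time_s: 7.4
ee_pos: [0.595, -0.1802, 0.1733]
tcp_rot: [3.141, -0.0, 0.244]
wrist_force: [0.9, -0.2, -0.1]
width: 0.0005
time_s: 8.2
ee_pos: [0.6432, -0.3732, 0.2314]
tcp_rot: [-3.141, 0.0, 0.244]
wrist_force: [-0.2, 0.8, 0.2]
width: 0.0005
finger phi 282.09289103348897 r 0.37376656676532694 z 0.2313542903270753 yaw 13.989172397037702 F [-0.2  0.8  0.2] w 0.00045196771312518505
ticket scene [202 213  22  23 270] (array([ 0.6962, -0.0809]), np.float64(0.1503), np.float64(-29.1))
ticket top [261 145  21  17 177] (array([ 0.6951, -0.078 ]), np.float64(0.148), np.float64(-28.4))
tab phase -5.819145077951397 [ 0  0 30  0  0 30  0  0  0  0  0  0  0  0 33  0  0 37]
pale [252 171  14  14 154] (array([ 0.6108, -0.0341]), np.float64(0.053), np.float64(-29.9))
pale [229 198  14  14 151] (array([0.5358, 0.0329]), np.float64(0.05), np.float64(125.7))
pale [254 200  29  30 299] (array([ 0.503 , -0.0654]), np.float64(0.0846), np.float64(-137.0))
```

View pics/c5.png

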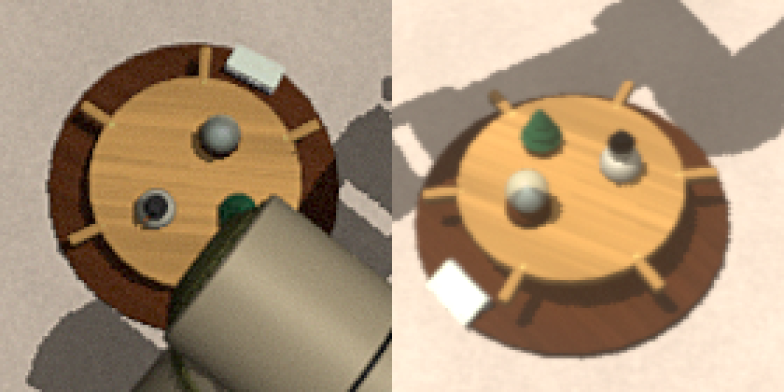

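The picture shows the globe behind the ticket, everything standing, and the arm clear. Final check on rest and on the tin and box, then hand in.

Run:
```python
from h import *
from plant import close_job
a=cv2.imread("pics/scene0.png");b=optics.read_camera("scene")[...,::-1];c=cv2.imread("pics/c5_s.png")
d=lambda p,q,r:cv2.absdiff(p,np.ascontiguousarray(q))[r[1]:r[3],r[0]:r[2]].mean()
for n,r in (("tin",(138,118,168,152)),("box",(394,212,452,266))): 
    t=np.ascontiguousarray(a[r[1]:r[3],r[0]:r[2]]);m=cv2.matchTemplate(np.ascontiguousarray(b),t,cv2.TM_CCOEFF_NORMED);print(n,r[:2],cv2.minMaxLoc(m)[3],m.max())
print("plate still diff",d(c,b,(195,140,315,255)))
print(close_job())
```

```text
tin (138, 118) (138, 118) 0.99977237
box (394, 212) (394, 212) 0.99987566
plate still diff 0.628719806763285
the job is handed in; nothing more can be done
None
```

I turned the plate about 76° counter-clockwise by pushing one tab with the closed fingertip. The snow globe now stands behind the price ticket, and the job is handed in at about 8 s of the 54 s allowed.

- **Globe position:** it measures about -30° round the axis, at a radius of 53 mm. The ticket is at about -28.4° to -29.1° from the two cameras. That puts the globe 1 to 1.5 mm off the line, against the 11 mm allowed.
- **Figurines:** all three were standing on the plate in the last picture. I saw no contact with them, and the measured wrist force stayed below 2 N after every move.
- **Plate and arm:** two pictures in succession showed the plate at rest, and the arm was clear of the turntable.
- **Tin and boxed figure:** template matching found both at the same pixel as at the start.
- **One reading disagreed:** during the push, the top camera put the ticket at -25.3° because a tab partly hid it. It agreed again once the tab had passed.

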